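# Set the steam vent of a food carrier

## Robot

A 7-joint arm with a two-finger parallel gripper is mounted at the origin on the work surface. World frame = base frame: x ahead of the robot, y to its left, z up, the work surface at z = 0. Lengths are in mm, angles in rad, forces in N, time in s.
With the tool pointing down it reaches from about 400 to 925 mm from the base axis. Payload 5.6 kg.
Tool frame: the origin (TCP) lies at the very end of the fingers, on their centre line; the grasp point (between the pads) lies 19 mm behind it; z points along the fingers, y is the line along which they close (so a half turn about z gives the same grasp; the last joint's range is limited). The gripper opens to 85 mm and grips with 20 to 120 N. Pads are 22 mm wide; open, the fingers measure 114 mm over their backs; the gripper's body (76 mm by 85 mm) begins 54 mm behind the grasp point. The pads swing forward as they close: fully open they stand 13 mm farther back than shut.
Start: joints at [1.252, 0.468, -0.012, 1.603, 0.006, 1.071, -0.056], TCP at [176.964, -625.453, 231.29] pointing down, gripper open.
Joint ranges: [-2.53, 2.53], [-0.31, 2.02], [-1.57, 1.55], [0.28, 2.44], [-1.29, 4.43], [0.15, 1.84], [-2.92, 2.92]. Speed limits (rad/s): [2.57, 2.57, 3.14, 3.14, 3.14, 3.14, 3.14].

## Interface

Orientations are given as a unit quaternion [x, y, z, w].
In Python, from cell import robot gives the robot as it stands. The module is installed in compiled form; this text tells all that it offers. Calls block until the motion is done:
- robot.goto(position, orientation): joint-space move of the TCP to a pose.
- robot.servo_line(position, vel=150, orientation=None, max_force=None): straight line of the TCP; orientation=None keeps the orientation; vel is the mean speed in mm/s. With max_force (N) it stops when the force on the tool has changed by that much, and returns True; else False.
- robot.set_joints(angles): joint-space move.
- robot.set_gripper(opening, force=None): opening from 0.0 (shut) to 1.0 (fully open); force is the grip in N (None keeps the last); returns when the fingers have stopped.
- robot.pause(seconds).
- robot.ik(position, orientation): joint angles nearest the present ones, or None.
- robot.observe(): the state.
- robot.snapshot(name): name is "scene" or "top"; returns the picture (384x512x3 uint8, red, green, blue); there is no depth.
- robot.calibration(name): a dict with "fx", "fy", "cx", "cy" (pixels), "rvec" (rotation vector, rad) and "tvec" (3), from world to camera coordinates, as OpenCV has them. Camera axes: x right, y down, z forward; pixel columns grow to the right and rows downward; lengths in mm; the calibration is good to about 2 mm. A picture is of the moment at which its call begins. calibration takes no time and is no camera call.
A pose or a line that the arm cannot do raises robot.PlanningError and nothing moves.
- robot.hand_in(): hands the job in; it is judged then, once.
The state is a dict: "t": time; "joint_pos": joint angles; "dq": joint speeds; "joint_efforts": joint torques, N m; "tool_pos": TCP position; "tcp_rot": TCP orientation; "wrist_force": force on the tool from outside, world axes, zero at the start; "wrist_torque": the same for the moment, N m; "finger_gap": opening from 0.0 (shut) to 1.0 (fully open); "grip_force": force on a finger pad.
Only numpy, scipy, OpenCV 4.12 (cv2) and the standard library are available. Lean on these libraries where they do the work, as an engineer would, in place of code of your own. Each camera call takes 0.05 s, during which the arm holds its last target. There are 200 camera calls.

## Task

Set the steam vent on the lid of the olive food carrier for transport. First, before the lever is moved, push the shaker that stands in the lever's way off the printed scale, towards the lid's edge, so that it stays standing on the lid; then push the vent's lever round until its pointer is on the three-dot mark, and leave it there. Do not pick the shaker up, do not let the lever run into it, and leave the other things on the lid where they are.

Things in the scene. Friction and masses are not known exactly. Their poses are not given: they have to be found in the camera images.
- carrier: Low olive plastic insulated food carrier, fixed on the table, 382 mm (its x) by 550 mm (its y) by 150 mm to the lid's flat face. Origin: under the vent's axis at table height, z up. Its -x side looks roughly to the robot; the lid's face reaches from x = -209 to +149 mm and y = -263 to +263 mm, inside a raised rim 12 mm wide and 10 mm high.
- vent_center (a point): The vent's turning axis at the height of the lid's flat face (150 mm above the table); its axes are those of the carrier. The vent is a flat steel ring-shaped disc, 70 mm radius, standing 10 mm above the lid's face (15 mm at the hub, radius 20 mm). A lever bar (14 mm wide, 9 mm high) sticks out from it to 110 mm from the axis, ending in a pointer.
- vent_ring (a joint): Angle of the vent ring and its lever, rad, -1.1 to 1.1. At 0 the lever points along the carrier's -x; positive turns it counter-clockwise seen from above (towards the carrier's -y): at value q the lever points along (-cos q, -sin q) in the carrier's axes. The one-, two-, three- and four-dot marks lie at -0.75, -0.25, 0.25 and 0.75. It starts between -1.0 and -0.75. It stays where it is left; friction takes about 2 to 3 N at the post to turn it.
- lever_post (a point): Middle of the lever's upright black post, 92 mm from the vent's axis: 14 mm diameter, its top 45 mm above the lid's face, this point 27 mm above it. Push on its side; it moves with the lever.
- three_dot_mark (a point): Middle of the white line (15 mm long along the radius, 6 mm wide) of the three-dot mark, printed flat on the lid, 123.5 mm from the vent's axis. Just outside each line are its dots (one to four, in a row across the radius); the scale ends 145 mm from the axis.
- shaker_center (a point): Centre, half-way up, of a loose aluminium shaker, a round upright pot with a domed, perforated top, 48 mm diameter, 58 mm high, about 0.2 kg. It stands on the lid's scale in the lever's way, 113 to 123 mm from the vent's axis; z is its upright axis.
- spoon: Loose steel spoon, 200 mm, lying on the lid: leave alone. Origin under its middle.
- cup: Loose steel cup on the lid, 66 mm diameter, 48 mm high: leave alone. Origin at its underside.
- tin: Loose low steel tin on the lid, 60 mm diameter, 45 mm high: leave alone. Origin at its underside.

How it is judged:
By the outcome, as a careful person would: the job done as asked, in the order asked, and still so for the second after the job is handed in, with the robot touching nothing.
It also fails if it takes over 54 s, if anything falls off the work surface, if the arm or the gripper's body presses on something with over 40 N, if the wrist force passes 120 N, or if a joint passes its speed limit or range.

## Working session

There is one attempt and no reset: what is moved stays moved. The work goes in short steps, each a Python script; the robot and the scene stay as the last script left them, time stands still between calls to the robot, and variables do not carry over. Pictures are saved under pics/ and viewed, at most 10 in all, crops included, and the job is handed in when it is done.

```bash
mkdir -p pics
cat > h.py <<'E'
import numpy as np, cv2
from cell import robot
def cam(n):
    c=robot.calibration(n);K=np.array([[c["fx"],0,c["cx"]],[0,c["fy"],c["cy"]],[0,0,1.]])
    R=cv2.Rodrigues(np.array(c["rvec"],float))[0];return K,R,np.array(c["tvec"],float).ravel()
def ray(n,px,z):
    K,R,t=cam(n);px=np.atleast_2d(np.array(px,float))
    d=(R.T@np.linalg.inv(K)@np.c_[px,np.ones(len(px))].T).T;o=-R.T@t
    return o+d*((z-o[2])/d[:,2])[:,None]
def proj(n,P):
    K,R,t=cam(n);p=(K@(R@np.atleast_2d(P).T+t[:,None])).T;return p[:,:2]/p[:,2:]
def save(im,f): cv2.imwrite(f,im[:,:,::-1])
E
python3 - <<'E'
from h import *
for n in("top","scene"):
    im=robot.snapshot(n);save(im,f"pics/{n}0.png");K,R,t=cam(n);print(n,-R.T@t,K[0,0],R[2])
s=robot.observe();print(s["t"],s["tool_pos"],s["tcp_rot"],s["wrist_force"])
E
```

```text
top [592.33847458  52.47082129 991.37477393] 416.2751695166396 [ 0.06219791 -0.01747278 -0.99791088]
scene [1235.5919437   305.2765105   717.15004129] 379.6104815118169 [-0.66684246 -0.30378855 -0.68046576]
0.1 [ 176.82051814 -624.95684694  230.43188493] [ 9.90511206e-01  1.37429672e-01 -1.59405220e-04 -7.81059397e-04] [-0.86713328  0.01291895 -0.00433298]
```

View pics/top0.png

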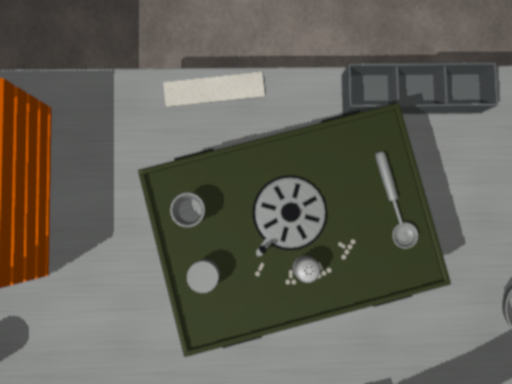

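View pics/scene0.png

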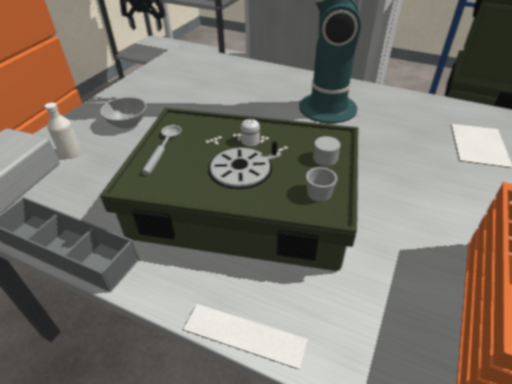

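The top view shows the vent at about (290,212), the lever tip at (258,252), the shaker at (307,269) between marks two and three, the tin at (203,277), the cup at (188,210) and the spoon at the right. Next I'll measure these.

```bash
cat > m.py <<'E'
from h import *
im=cv2.imread("pics/top0.png")[:,:,::-1].astype(int)
hsv=cv2.cvtColor(im.astype(np.uint8),cv2.COLOR_RGB2HSV)
# olive lid mask
m=((im[...,1]-im[...,2]>12)&(im[...,1]<90)&(im[...,0]-im[...,1]<10)).astype(np.uint8)*255
m=cv2.morphologyEx(m,cv2.MORPH_CLOSE,np.ones((7,7)))
c=max(cv2.findContours(m,cv2.RETR_EXTERNAL,2)[0],key=cv2.contourArea)
r=cv2.minAreaRect(c);print("rect",r)
q=cv2.approxPolyDP(c,8,True)[:,0];print(q.tolist());print(ray("top",q,160).round(0).tolist())
v=(im.min(2)>75).astype(np.uint8)*255
inner=np.zeros_like(v);cv2.fillPoly(inner,[cv2.boxPoints(((r[0]),(r[1][0]-25,r[1][1]-25),r[2])).astype(int)],255)
v&=inner
n,l,st,ce=cv2.connectedComponentsWithStats(v)
for i in range(1,n):
    if st[i,4]>3: print(i,st[i].tolist(),ce[i].round(1),ray("top",ce[i],150)[0].round(1))
big=cv2.resize(im.astype(np.uint8)[190:300,230:370],None,fx=5,fy=5,interpolation=cv2.INTER_CUBIC);save(big,"pics/crop0.png")
E
python3 m.py
```

```text
rect ((292.01153564453125, 227.54229736328125), (192.426513671875, 275.3084716796875), 74.74488067626953)
[[397, 103], [139, 170], [185, 355], [449, 283]]
[[835.0, -264.0, 160.0], [703.0, 260.0, 160.0], [339.0, 170.0, 160.0], [469.0, -355.0, 160.0]]
1 [375, 152, 44, 97, 1149] [395.9 207.5] [ 621.5 -257.7  150. ]
2 [255, 178, 70, 70, 3274] [289. 213.] [613.5 -39.6 150. ]
3 [170, 192, 35, 36, 858] [188.1 209.1] [624.1 164.1 150. ]
4 [338, 239, 18, 21, 156] [346.2 247.9] [ 541.5 -153.9  150. ]
5 [256, 248, 7, 9, 44] [258.5 252.7] [534.5  23.3 150. ]
6 [285, 258, 47, 27, 737] [305.9 271.2] [496.2 -71.2 150. ]
7 [186, 261, 33, 33, 859] [202.  276.7] [488.6 136.9 150. ]
8 [255, 262, 9, 15, 68] [259.2 269.2] [501.6  22.4 150. ]
```

View pics/crop0.png

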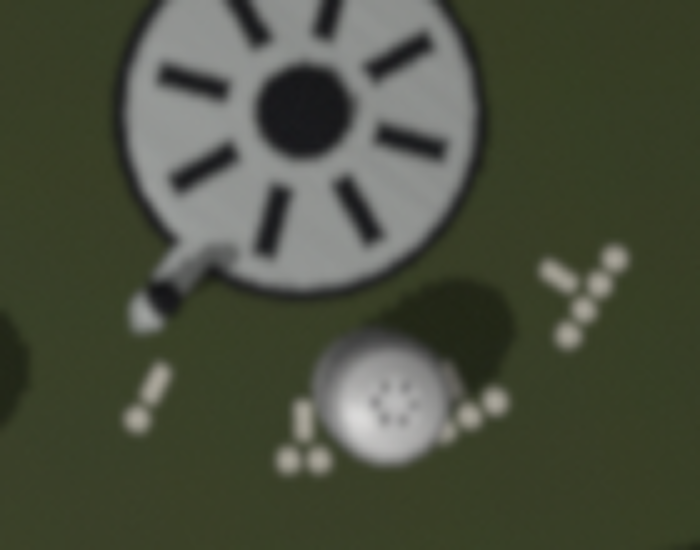

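The crop shows the vent hub at (291,211.6), lever post (263,250), shaker dome centre (309,270.4), the mark 1, 2 and 4 lines and the 3-dot row with its middle at (324,273).

```bash
cat > m2.py <<'E'
from h import *
C=lambda x,y:(230+x/5-.4,190+y/5-.4)
P=lambda p,z:ray("top",p,z)[0]
yaw=.246;
print("hub",P(C(305,110),165),"ring",P(C(301,110),160))
L={1:(156,383),2:(304,420),4:(558,275)}
th={1:-.75,2:-.25,4:.75}
# vent from marks: mark - 123.5*(-cos(th+yaw),-sin(th+yaw)), fit yaw+centre
A=np.array([P(C(*L[k]),150)[:2] for k in L]);B=np.array([[-np.cos(th[k])*123.5,-np.sin(th[k])*123.5] for k in L])
from scipy.optimize import least_squares
f=lambda x:(np.c_[np.cos(x[2])*B[:,0]-np.sin(x[2])*B[:,1],np.sin(x[2])*B[:,0]+np.cos(x[2])*B[:,1]]+x[:2]-A).ravel()
s=least_squares(f,[613,-40,.246]);print("fit",s.x,s.fun.round(1))
V=s.x[:2];y=s.x[2];Rm=np.array([[np.cos(y),-np.sin(y)],[np.sin(y),np.cos(y)]])
loc=lambda p:Rm.T@(np.array(p)[:2]-V)
for n,p,z in [("dots3",C(470,416),150),("shakertop",C(395,402),208),("post",C(165,297),195),("tip",C(143,318),158),("tin",(202,276.7),195),("cup",(188.1,209.1),198),("spoonbowl",(404,235),155)]:
    w=P(p,z);q=loc(w);print(n,w.round(1),"loc",q.round(1),"r",np.hypot(*q).round(1),"q",np.arctan2(-q[1],-q[0]).round(3))
for n in L: q=loc(P(C(*L[n]),150));print(n,np.hypot(*q),np.arctan2(-q[1],-q[0]))
# scene: shaker
im=cv2.imread("pics/scene0.png")[:,:,::-1];save(cv2.resize(im[105:205,190:350],None,fx=5,fy=5,interpolation=cv2.INTER_CUBIC),"pics/crop1.png")
E
python3 m2.py
```

```text
hub [615.77639168 -41.21771121 165.        ] ring [615.9402174  -40.18160842 160.        ]
fit [ 6.15484784e+02 -4.05115451e+01  2.44862758e-01] [-0.1  0.1  0.1  0.1  0.  -0.2]
dots3 [ 492.4 -106.8  150. ] loc [-135.5  -34.5] r 139.8 q 0.249
shakertop [504.9 -67.8 208. ] loc [-113.9    0.3] r 113.9 q -0.002
post [544.5  17.  195. ] loc [-54.9  73. ] r 91.4 q -0.926
tip [534.1  24.3 158. ] loc [-63.3  82.6] r 104.0 q -0.917
tin [494.2 132.5 195. ] loc [-75.8 197.3] r 211.3 q -1.204
cup [622.3 157.7 198. ] loc [ 54.6 190.7] r 198.3 q -1.85
spoonbowl [ 565.8 -270.2  155. ] loc [-103.9 -210.8] r 235.0 q 1.113
1 123.34172442587183 -0.7499054328878405
2 123.60782958730782 -0.2490081988927585
4 123.33824690014052 0.7489114612611054
```

View pics/crop1.png

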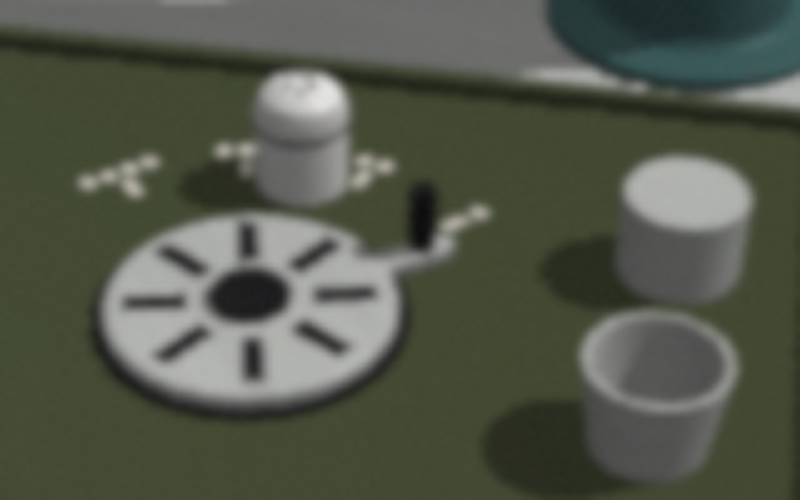

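The fit is consistent: mark radii come out at 123.3–123.6 mm against the given 123.5, and the post radius at 91.4 against 92. Now I'll push the shaker along carrier -x with slightly opened fingers, which centre it.

```bash
cat >> h.py <<'E'
V=np.array([615.5,-40.5]);Y=.245
def W(x,y,z): c,s=np.cos(Y),np.sin(Y);return [V[0]+c*x-s*y,V[1]+s*x+c*y,150+z]
def Q(a): return [np.cos(a/2),np.sin(a/2),0,0]
def loc(p): c,s=np.cos(Y),np.sin(Y);d=np.array(p)[:2]-V;return np.array([c*d[0]+s*d[1],-s*d[0]+c*d[1]])
E
python3 - <<'E'
from h import *
robot.set_gripper(0.28)
robot.goto(W(-60,0,130),Q(Y))
o=robot.observe();print(o["t"],o["tool_pos"],o["finger_gap"])
print(robot.servo_line(W(-60,0,19),vel=100,max_force=8))
o=robot.observe();print(o["t"],loc(o["tool_pos"]),o["tool_pos"][2],o["wrist_force"])
save(robot.snapshot("scene"),"pics/s1.png")
E
```

```text
3.1583 [557.25822621 -56.26476559 279.84327381] 0.27784787162367885
False
4.4167 [-59.47402631  -0.09526751] 169.7029247946021 [ 0.80117556 -0.40898683 -0.28019691]
```

View pics/s1.png

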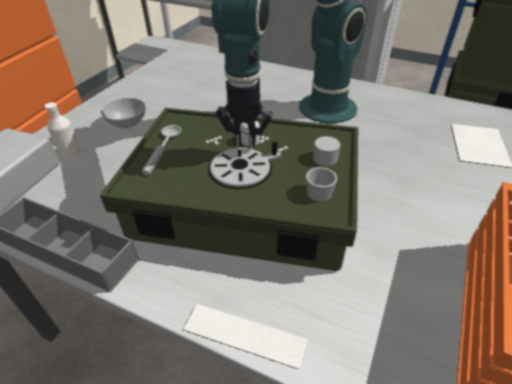

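The scene view shows the fingers at about (245,135), standing over the ring in front of the shaker and clear of the lever post at (275,148).

Run:
```python
from h import *
print(robot.servo_line(W(-144,0,19),vel=30,max_force=10))
o=robot.observe();print(o["t"],loc(o["tool_pos"]),o["wrist_force"])
robot.servo_line(W(-120,0,19),vel=60)
robot.servo_line(W(-100,0,130),vel=150)
robot.goto(W(60,60,170),Q(Y))
o=robot.observe();print(o["t"],o["tool_pos"])
a=robot.snapshot("top");b=robot.snapshot("scene")
save(np.vstack([cv2.resize(a[170:330,150:430],None,fx=2,fy=2),cv2.resize(b[90:215,110:390],None,fx=2,fy=2)]),"pics/s2.png")
save(a,"pics/top2.png");save(b,"pics/scene2.png")
```

```text
False
7.4167 [-1.43926263e+02  4.38130446e-03] [0.70504529 0.33461778 0.70018324]
9.6 [658.23963571  31.45638581 318.48092535]
```

View pics/s2.png

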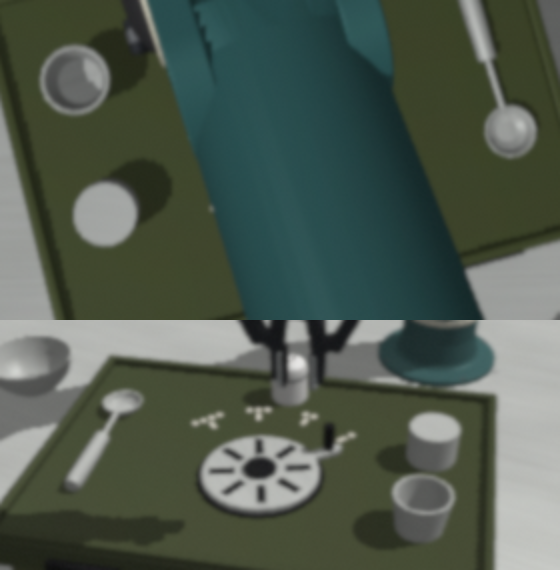

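The scene crop shows the shaker standing, with its front foot at crop (290,404), beyond the dots of the three-dot mark at (258,412); the lever hasn't moved. I'll check the number, then put the fingers around the post.

Run:
```python
from h import *
p=ray("scene",[110+290/2,90+(404-320)/2],150)[0];K,R,t=cam("scene");c=-R.T@t;d=(p-c)[:2];d/=np.linalg.norm(d)
s=loc(p[:2]+24*d);print("shaker",s,np.hypot(*s))
q=-.922
robot.set_gripper(0.36)
f=lambda q,z:W(-92*np.cos(q),-92*np.sin(q),z)
robot.goto(f(q,100),Q(Y+q))
print(robot.servo_line(f(q,17),vel=100,max_force=6))
o=robot.observe();print(o["t"],loc(o["tool_pos"]),o["tool_pos"][2],o["wrist_force"],o["finger_gap"])
b=robot.snapshot("scene");save(cv2.resize(b[90:215,110:390],None,fx=2.5,fy=2.5),"pics/s3.png")
```

```text
shaker [-1.79984308e+02  6.11058147e-03] 179.98430838633635
False
11.75 [-55.03526384  73.28260315] 167.5714760728735 [-0.05848027 -0.43639417  0.52763046] 0.3605534477123253
```

View pics/s3.png

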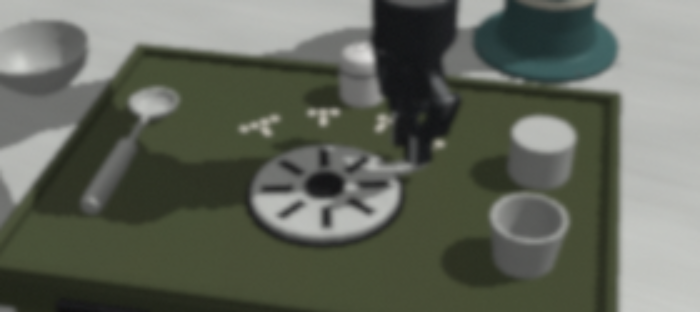

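The fingers stand around the post at (415,150) with no contact. The shaker measures r=180, so its edge is 156 from the axis: off the scale and inside the rim. Now I'll swing the lever and stop slightly short.

Run:
```python
from h import *
f=lambda q,z:W(-92*np.cos(q),-92*np.sin(q),z)
for q in np.linspace(-.922,.31,9)[1:]:
    if robot.servo_line(f(q,17),vel=50,orientation=Q(Y+q),max_force=15): print("stop",q);break
    o=robot.observe();print(o["t"],q.round(2),o["wrist_force"].round(1) if hasattr(o["wrist_force"],"round") else o["wrist_force"])
p=loc(o["tool_pos"]);print(np.arctan2(-p[1],-p[0]))
robot.servo_line(f(q-.05,17),vel=30)
robot.servo_line(f(q-.05,120),vel=150)
j=list(robot.observe()["joint_pos"]);j[0]-=.9*np.sign(1) ;
try: robot.goto(W(-60,-330,170),Q(Y))
except robot.PlanningError as e: print(e)
o=robot.observe();print(o["t"],o["tool_pos"])
a=robot.snapshot("top");b=robot.snapshot("scene");save(a,"pics/top4.png");save(b,"pics/scene4.png")
save(np.vstack([cv2.resize(a[170:310,220:370],None,fx=2,fy=2).copy() if 0 else cv2.resize(a[180:300,210:390],(780,390)[:2] and (540,360)),cv2.resize(b[105:185,190:310],(540,240*540//540))]),"pics/s4.png")
```

```text
12.2333 -0.77 [0.4 0.4 0.6]
12.6667 -0.61 [ 0.2 -0.6 -0.8]
13.1 -0.46 [0.5 1.1 0.4]
13.5333 -0.31 [-0.3 -0.2  0.2]
13.9667 -0.15 [ 0.5 -0.2 -0.6]
14.4 0.0 [ 0.5 -0.  -0.6]
14.8333 0.16 [ 0.3  0.6 -0.1]
15.2667 0.31 [-0.4  0.1  0.6]
0.3095420204069101
17.5917 [ 637.76423615 -372.93252054  319.66666096]
```

View pics/s4.png

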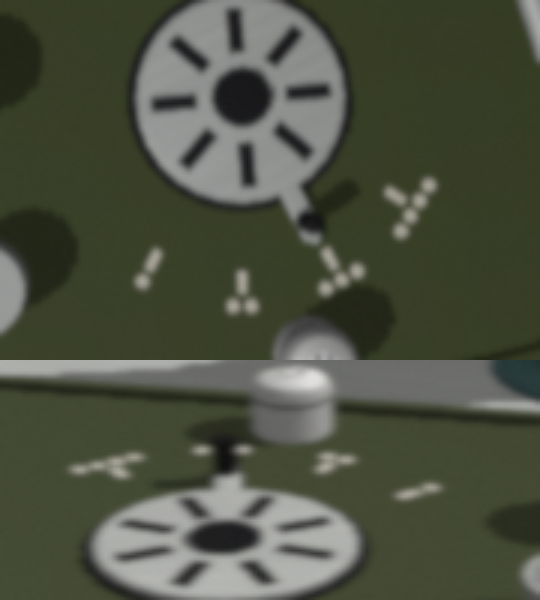

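The top crop shows the lever pointing just about at the three-dot line, with the post at crop (311,221) and the line at (330,260). The shaker stands at the bottom, clear of the dots. Now to measure the angle.

```bash
cat > ang.py <<'E'
from h import *
import sys
def ang(f):
    im=cv2.imread(f)[:,:,::-1];g=im.max(2)
    # slots: polar sampling on ring plane z=160, r 38..60
    th=np.linspace(-np.pi,np.pi,1440,endpoint=False)
    for dv in [(0,0)]:
        s=0
        for r in np.arange(36,62,2.):
            P=np.array([W(-r*np.cos(t),-r*np.sin(t),10) for t in th]);px=proj("top",P).astype(np.float32)
            s=s+cv2.remap(g.astype(np.float32),px[None,:,0],px[None,:,1],cv2.INTER_LINEAR)[0]
    ph=-np.angle(np.sum(-(s-s.mean())*np.exp(-8j*th)))/8   # slot phase mod pi/4
    # lever bar / pointer: bright near r 72..84 and 100..109 z=158
    out=[]
    for r,z in ((74,9),(78,9),(82,9),(104,9),(106,9)):
        tt=np.linspace(-1.2,1.2,961);P=np.array([W(-r*np.cos(t),-r*np.sin(t),z) for t in tt]);px=proj("top",P).astype(np.float32)
        v=cv2.remap(g.astype(np.float32),px[None,:,0],px[None,:,1],cv2.INTER_LINEAR)[0]
        b=np.median(v);w=np.clip(v-b-25,0,None);k=w.argmax();m=np.abs(tt-tt[k])<.15;out.append((r,round(float((w*tt)[m].sum()/w[m].sum()),3)))
    dark=[]
    c=ray("top",[0,0],195)
    m=((g<38)).astype(np.uint8);n,l,st,ce=cv2.connectedComponentsWithStats(m)
    for i in range(1,n):
        q=loc(ray("top",ce[i],190)[0]);
        if 80<np.hypot(*q)<102 and q[0]<0 and 8<st[i,4]<80: dark.append((st[i,4],np.hypot(*q).round(1),np.arctan2(-q[1],-q[0]).round(3)))
    print(f,"slot",round(ph,4),"slot+pi/8",[round(ph+k*np.pi/8,3) for k in (-2,-1,0,1,2)],out,dark)
for f in sys.argv[1:]: ang(f)
E
python3 ang.py pics/top0.png pics/top4.png
```

```text
pics/top0.png slot 0.256 slot+pi/8 [np.float64(-0.529), np.float64(-0.137), np.float64(0.256), np.float64(0.649), np.float64(1.041)] [(74, -0.945), (78, -0.957), (82, -0.962), (104, -0.917), (106, -0.014)] [(np.int32(22), np.float64(91.3), np.float64(-0.921))]
pics/top4.png slot -0.1764 slot+pi/8 [np.float64(-0.962), np.float64(-0.569), np.float64(-0.176), np.float64(0.216), np.float64(0.609)] [(74, 0.209), (78, 0.208), (82, 0.206), (104, 0.192), (106, 0.205)] [(np.int32(43), np.float64(89.6), np.float64(0.247))]
```

The slot phase gives -0.922 before and 0.216 now; the bar gives 0.21, and the contact geometry predicted 0.22. I'll nudge the lever by 0.034.

```bash
python3 - <<'E'
from h import *
f=lambda q,z:W(-92*np.cos(q),-92*np.sin(q),z)
robot.goto(f(.26,120),Q(Y+.26))
print(robot.servo_line(f(.26,17),vel=100,max_force=6))
robot.servo_line(f(.344,17),vel=30,orientation=Q(Y+.344),max_force=15)
robot.servo_line(f(.29,17),vel=30)
robot.servo_line(f(.29,120),vel=150)
robot.goto(W(-60,-330,170),Q(Y))
print(robot.observe()["t"])
a=robot.snapshot("top");b=robot.snapshot("scene");save(a,"pics/top5.png");save(b,"pics/scene5.png")
save(np.vstack([cv2.resize(a[90:360,130:460],None,fx=1.1,fy=1.1),cv2.resize(b[95:225,110:375],(363,178))]),"pics/s5.png")
E
python3 ang.py pics/top5.png
```

```text
False
22.8083
pics/top5.png slot -0.1396 slot+pi/8 [np.float64(-0.925), np.float64(-0.532), np.float64(-0.14), np.float64(0.253), np.float64(0.646)] [(74, 0.246), (78, 0.246), (82, 0.244), (104, 0.226), (106, 0.241)] [(np.int32(48), np.float64(89.6), np.float64(0.295))]
```

View pics/s5.png

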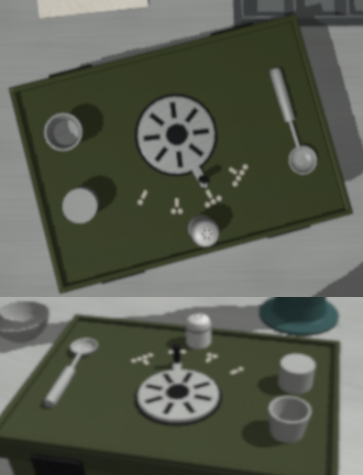

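The lever reads 0.25, with its pointer on the three-dot line at crop (206,193). The shaker is upright at (206,233), off the scale and inside the rim, and the spoon, cup and tin haven't moved. The arm is clear, so I'll hand in.

```bash
python3 -c "
from cell import robot
print(robot.hand_in())"
```

```text
the job is handed in; nothing more can be done
None
```

I pushed the shaker off the scale first; it stands on the lid inside the rim. I then pushed the lever to the three-dot mark (measured about 0.25 rad), left the other things where they were, and handed the job in at about 23 s; no verdict came back.

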